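# Scrub the tilted soak jar with the bottle brush

### The arm

A 6-joint arm with a two-finger parallel gripper is mounted at the origin on the work surface. World frame = base frame: x ahead of the robot, y to its left, z up, the work surface at z = 0. Lengths are in m, angles in rad, forces in N, time in s.
With the tool pointing down it reaches from about 0.4 to 0.825 m from the base axis. Payload 7 kg.
Tool frame: the origin (TCP) lies at the very end of the fingers, on their centre line; the grasp point (between the pads) lies 19 mm behind it (r.grip_depth is the distance from the TCP to the grasp point, in m); z points along the fingers, y is the direction in which the jaws open and shut (so a half turn about z gives the same grasp; the last joint's range is limited). The gripper opens to 88 mm and grips with 3 to 60 N. Pads are 19 mm wide; open, the fingers measure 130 mm over their backs; the gripper's body (78 mm by 193 mm) begins 47 mm behind the grasp point.
Start: joints at [-0.815, 0.359, 0.012, 0, -1.224, -0.288], TCP at [0.304, -0.602, 0.227] pointing down, gripper open.
Joint ranges: [-3.07, 3.07], [-1.43, 2.12], [-1.02, 1.25], [-3.03, 1.67], [-3.05, -0], [-3.03, 3.03]. Speed limits (rad/s): [2.39, 2.39, 3.01, 3.14, 3.14, 3.14].

### API

Orientations are given as a unit quaternion [x, y, z, w].
In Python, from station import r, cams gives the robot as it stands. Calls block until the motion is done:
- r.reach(position, orientation): joint-space move of the TCP to a pose.
- r.movel(position, attitude=None, rate=0.15, guard=None): straight line of the TCP; attitude=None keeps the orientation; rate is the mean speed in m/s. With guard (N) it stops when the force on the tool has changed by that much, and returns True; else False.
- r.movej(angles): joint-space move.
- r.gripper_open() and r.grasp(): open the fingers fully, or close them until they stop; the grip force is fixed at half the most.
- r.sleep(seconds).
- r.ik(position, orientation): joint angles nearest the present ones, or None.
- r.state(): the state.
- cams.capture(name): name is "scene" or "side" or "wrist"; returns the picture (400x640x3 uint8, red, green, blue); there is no depth.
- cams.calibration(name): a dict with "mtx" (3x3 intrinsics, pixels), "rvec" (rotation vector, rad) and "tvec" (3), from world to camera coordinates, as OpenCV has them. Camera axes: x right, y down, z forward; pixel columns grow to the right and rows downward; lengths in m; the calibration is good to about 2 mm. A picture is of the moment at which its call begins: read the wrist's pose just before it. calibration takes no time and is no camera call; for the wrist camera it gives the pose at the moment of the call.
A pose or a line that the arm cannot do raises r.Unreachable and nothing moves.
- r.close_job(): hands the job in, once; it reports no verdict.
The state is a dict: "time": time; "qpos": joint angles; "joint_vel": joint speeds; "joint_efforts": joint torques, N m; "tcp_pos": TCP position; "orientation": TCP orientation; "ft_force": force on the tool from outside, world axes, zero at the start; "moment": the same for the moment, N m; "grip_width": finger opening in m.
Only numpy, scipy, OpenCV 4.12 (cv2) and the standard library are available. Lean on these libraries where they do the work, as an engineer would, in place of code of your own. Each camera call takes 0.05 s, during which the arm holds its last target. There are 200 camera calls.

### The job

Take the bottle brush from its holder and scrub the inside of the steel soak jar in the tilted rack: push the brush down until it presses gently on the drip plate inside, draw it up until the bristles show at the mouth, and do this until the plate has been pressed three times. Then lower the brush back into its holder, head down, right to the bottom, and let go. Do not ram the jar, and leave the white bottle, the steel dish and the glass pot where they are.

Things in the scene. Friction and masses are not known exactly. Their poses are not given: they have to be found in the camera images.
- brush: Bottle brush, head down in its holder, 230 mm long, 60 to 140 g. Origin: centre of the head's flat lower end; z runs up to the handle. White head 40 mm in diameter from z=0 to 55 mm, steel stem 8 mm thick to 150 mm, flat grey handle from 150 to 230 mm, 24 mm wide along x, 14 mm thick along y. Good grip: z=190 mm, fingers closing along y.
- brush_tip (a point): Centre of the lower end of the brush head; same point and axes as the brush's origin while nothing presses on it. The end tuft (37 mm in diameter, the lowest 14 mm of the head) is springy: it begins to give at 1.6 N and yields 0.8 N per mm, up to 12 mm (11 N), then it is hard.
- jar_mouth (a point): Centre of the jar's open mouth; z points out of the mouth along the jar's axis, which leans 0.28 to 0.55 rad from vertical, towards the rack's -x (roughly to the robot). Bore 64 mm in diameter. The drip plate that has to be pressed lies 110 to 140 mm below this point along the axis, at a depth that differs each time and is not reported: feel for it.
- jar: Plain round steel soak jar, 72 mm outside diameter, 160 mm long. Origin: on the jar's axis at the rack's axle, 80 mm above the table, 115 mm below the mouth; z along the jar's axis. The axle is stiff: the jar does not turn under forces below 30 N. Inside, a flat rigid steel drip plate, 62 mm in diameter, square to the axis, is stuck fast and covers the bottom.
- rack: Grey rack on which the jar is tilted, fixed to the table: base 130 x 120 x 12 mm, two steel cheeks 50 mm wide at y=+-46 mm up to 107 mm high. Origin: under the centre of the base; z up; the jar leans to its -x.
- holder: White round brush holder, fixed to the table: 68 mm outside diameter, 90 mm high, on a 100 mm square foot. Origin: centre of its underside, z up.
- holder_floor (a point): Centre of the inner floor of the holder, 6 mm above the table; the bore above it is 60 mm in diameter, 84 mm deep. The brush may lean in it.
- spray: Bystander: white plastic bottle, 68 mm in diameter, 200 mm high. Origin: centre of its underside.
- dish: Bystander: shallow open steel instrument dish, 120 x 200 x 30 mm. Origin: centre of its underside.
- pot: Bystander: glass pot with steel cap, 66 mm in diameter, 70 mm high. Origin: centre of its underside.
Mind the look-alikes: they are no part of the job. Leave any blue look-alike of the holder alone. Of the things that look like the brush, the larger one is meant.

How it is judged:
By the outcome, as a careful person would: the job done as asked, in the order asked, and still so for the second after the job is handed in, with the robot touching nothing.
It also fails if it takes over 72 s, if anything falls off the work surface, if the arm or the gripper's body presses on something with over 40 N, if the wrist force passes 120 N, or if a joint passes its speed limit or range.

## Working session

There is one attempt and no reset: what is moved stays moved. The work goes in short steps, each a Python script; the robot and the scene stay as the last script left them, time stands still between calls to the robot, and variables do not carry over. Pictures are saved under pics/ and viewed, about 8 in all and at most 12, crops included, and the job is handed in when it is done.

```bash
mkdir -p pics; ls; python3 - <<'E'
from station import r,cams
import cv2,numpy as np
for n in ["scene","side"]:
    im=cams.capture(n); cv2.imwrite(f"pics/{n}0.png",im[:,:,::-1])
    c=cams.calibration(n);R=cv2.Rodrigues(np.array(c["rvec"]))[0];print(n,np.round(c["mtx"],1).tolist(),(-R.T@np.array(c["tvec"]).ravel()).round(3),R[2].round(2))
print(r.state(), r.grip_depth)
E
```

```text
pics
scene [[506.1, 0.0, 319.9], [0.0, 506.1, 198.3], [0.0, 0.0, 1.0]] [ 1.495 -0.753  0.956] [-0.64  0.51 -0.58]
side [[412.6, 0.0, 312.2], [0.0, 412.6, 198.6], [0.0, 0.0, 1.0]] [0.099 0.961 0.807] [ 0.38 -0.75 -0.54]
{'time': 0.1, 'qpos': array([-8.14886752e-01,  3.59338723e-01,  1.11434597e-02, -2.90848761e-04,
       -1.22411617e+00, -2.88096513e-01]), 'joint_vel': array([-0.00109057, -0.00090579,  0.003013  ,  0.00072941, -0.00219847,
       -0.00089659]), 'joint_efforts': array([-1.32003886e-03, -5.84163237e+01,  2.93753332e+01,  7.01544419e+00,
        1.02435448e-02, -8.16376291e-05]), 'tcp_pos': array([ 0.30414652, -0.6020959 ,  0.22570135]), 'orientation': array([-2.31731196e-01,  9.72779554e-01,  7.24843641e-04, -2.59205011e-04]), 'ft_force': array([ 0.46473054, -0.68152286,  0.19350849]), 'moment': array([ 2.73382298e-05, -1.09971837e-02, -9.24091122e-03]), 'grip_width': 0.08747641141914735} 0.0188
```

View pics/scene0.png

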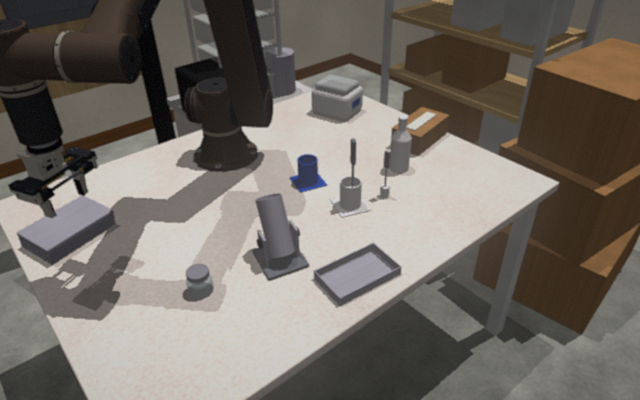

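View pics/side0.png

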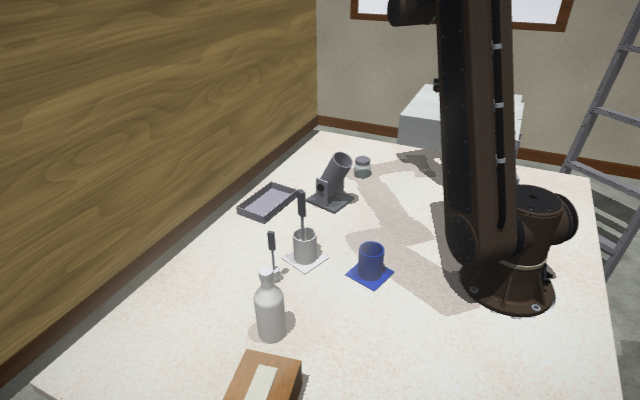

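Brush candidates in the scene view are the tall one in the white holder (353,165) and a small look-alike at (387,172). The holder is the white one (350,195), not the blue one (308,172). I choose the larger brush in the white holder and check it in one close crop of both views.

```bash
python3 - <<'E'
import cv2,numpy as np
a=cv2.imread("pics/scene0.png")[130:280,240:410]; b=cv2.imread("pics/side0.png")[140:280,230:400]
f=lambda x:cv2.resize(x,(400,int(x.shape[0]*400/x.shape[1])),interpolation=cv2.INTER_CUBIC)
a,b=f(a),f(b); h=max(len(a),len(b)); o=np.zeros((h,800,3),np.uint8); o[:len(a),:400]=a;o[:len(b),400:]=b
cv2.imwrite("pics/crop1.png",o)
E
```

```text
(no output)
```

View pics/crop1.png

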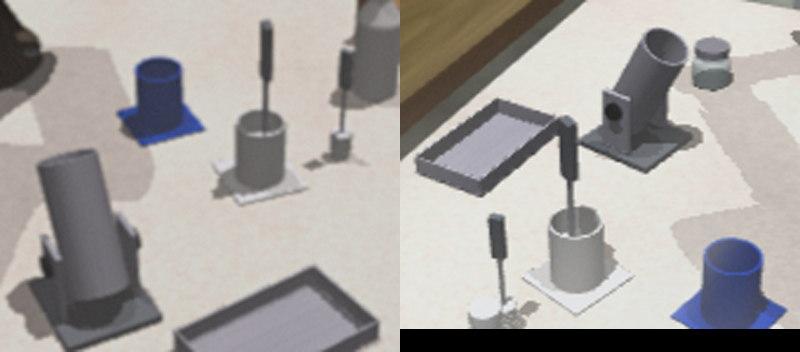

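The crop confirms the big brush in the white holder (scene handle top (353,139), holder rim (351,183); side handle top (301,190), rim (305,233)). The jar mouth is at about scene (269,197), side (343,160). Next I triangulate these.

```bash
cat > h.py <<'E'
import cv2,numpy as np
from station import r,cams
def ray(c,p):
    R=cv2.Rodrigues(np.array(c["rvec"],float))[0];t=np.array(c["tvec"],float).ravel()
    u=cv2.undistortPoints(np.array([[p]],float),np.array(c["mtx"]),None)[0,0]
    d=R.T@np.r_[u,1];return -R.T@t,d/np.linalg.norm(d)
def tri(rays):
    A=np.zeros((3,3));b=np.zeros(3)
    for o,d in rays: P=np.eye(3)-np.outer(d,d);A+=P;b+=P@o
    x=np.linalg.solve(A,b);return x,max(np.linalg.norm(np.cross(x-o,d)) for o,d in rays)
def plane(c,p,z): o,d=ray(c,p);return o+d*(z-o[2])/d[2]
def proj(c,X): return cv2.projectPoints(np.atleast_2d(np.array(X,float)),np.array(c["rvec"],float),np.array(c["tvec"],float),np.array(c["mtx"]),None)[0][:,0]
E
python3 - <<'E'
from h import *
s,d=cams.calibration("scene"),cams.calibration("side")
for n,a,b,z in [("htop",(353,139.3),(301.4,190.1),.236),("hbot",(353,163.1),(301.8,216.5),.156),("rim",(350.9,182.7),(305.2,233.5),.09),("mouth",(269.3,196.7),(343,160.4),.185)]:
    print(n,tri([ray(s,a),ray(d,b)]),plane(s,a,z).round(3),plane(d,b,z).round(3))
f=2.353
for p in [(30,285),(160,313),(80,347)]: print("rack sc",plane(s,(p[0]/f+240,p[1]/f+130),.012).round(3))
for p in [(583,138),(645,168),(690,130)]: print("rack sd",plane(d,((p[0]-400)/f+230,p[1]/f+140),.012).round(3))
for p in [(214,166),(305,187),(238,202)]: print("foot sc",plane(s,(p[0]/f+240,p[1]/f+130),.004).round(3))
for p in [(525,275),(577,309),(632,272)]: print("foot sd",plane(d,((p[0]-400)/f+230,p[1]/f+140),.004).round(3))
for n,p in [("spray",(400,168)),("pot",(199,293))]: print(n,plane(s,p,0))
c=cams.calibration("wrist");R=cv2.Rodrigues(np.array(c["rvec"]))[0];o=-R.T@np.array(c["tvec"]).ravel()
from scipy.spatial.transform import Rotation as Ro
st=r.state();T=Ro.from_quat(st["orientation"]);print("cam in tcp",T.inv().apply(o-st["tcp_pos"]),T.inv().apply(R[2]),np.array(c["mtx"]).round(0).tolist())
E
```

```text
htop (array([0.54189326, 0.13963373, 0.23714256]), np.float64(0.0012655945156392046)) [0.542 0.141 0.236] [0.542 0.137 0.236]
hbot (array([0.54142635, 0.14273939, 0.15413622]), np.float64(0.0007357265933400992)) [0.544 0.141 0.156] [0.54  0.144 0.156]
rim (array([0.54060545, 0.13292693, 0.08784217]), np.float64(0.0033342477082743765)) [0.546 0.132 0.09 ] [0.537 0.133 0.09 ]
mouth (array([ 0.54778422, -0.16760364,  0.17862674]), np.float64(0.0015218761364952252)) [ 0.557 -0.172  0.185] [ 0.543 -0.158  0.185]
rack sc [ 0.535 -0.229  0.012]
rack sc [ 0.675 -0.142  0.012]
rack sc [ 0.66  -0.245  0.012]
rack sd [ 0.668 -0.144  0.012]
rack sd [ 0.551 -0.109  0.012]
rack sd [ 0.529 -0.232  0.012]
foot sc [0.486 0.102 0.004]
foot sc [0.602 0.162 0.004]
foot sc [0.568 0.073 0.004]
foot sd [0.598 0.162 0.004]
foot sd [0.511 0.19  0.004]
foot sd [0.478 0.1   0.004]
spray [ 4.92956081e-01  4.17138234e-01 -1.11022302e-16]
pot [ 0.56849718 -0.41941646  0.        ]
cam in tcp [ 6.99403857e-02  1.57719395e-04 -1.58986429e-01] [-2.62370887e-01  6.35022873e-04  9.64966898e-01] [[287.0, 0.0, 322.0], [0.0, 287.0, 203.0], [0.0, 0.0, 1.0]]
```

```bash
cat >> h.py <<'E'
from scipy.spatial.transform import Rotation as Ro
def quat(z,xh):
    z=np.array(z,float);z/=np.linalg.norm(z);x=np.array(xh,float);x-=z*(x@z);x/=np.linalg.norm(x)
    return Ro.from_matrix(np.c_[x,np.cross(z,x),z]).as_quat()
E
python3 - <<'E'
from h import *
a=np.array([.548,-.1676,.1786])-np.array([.603,-.183,.08]);a/=np.linalg.norm(a);m=np.array([.548,-.1676,.1786])
print(a)
for k in range(0,360,30):
    xh=[np.cos(np.radians(k)),np.sin(np.radians(k)),0]
    v=[]
    for p,z in [(m+.14*a,-a),(m+.031*a,-a),(m+.2*a,-a),([.542,.141,.17],[0,0,-1]),([.542,.141,.36],[0,0,-1])]:
        q=r.ik(np.array(p),quat(z,xh)); v.append(None if q is None else np.round(q,1).tolist())
    print(k,v)
E
```

```text
[-0.4826768   0.13514951  0.86530787]
0 [[0.3, -0.3, -0.8, 0.4, -0.7, 1.1], [0.1, -0.1, -0.9, 0.7, -0.3, 0.9], [0.4, -0.4, -0.7, 0.4, -0.9, 1.1], [0.6, 0.2, -0.3, 0.0, -1.0, 1.0], [0.6, 0.1, -0.0, 0.0, -1.4, 1.0]]
30 [[0.3, -0.3, -0.8, 0.4, -0.7, 1.6], [0.1, -0.1, -0.9, 0.7, -0.3, 1.5], [0.4, -0.4, -0.7, 0.4, -0.9, 1.6], [0.6, 0.2, -0.3, 0.0, -1.0, 1.5], [0.6, 0.1, -0.0, 0.0, -1.4, 1.5]]
60 [[0.3, -0.3, -0.8, 0.4, -0.7, 2.1], [0.1, -0.1, -0.9, 0.7, -0.3, 1.9], [0.4, -0.4, -0.7, 0.4, -0.9, 2.1], [0.6, 0.2, -0.3, 0.0, -1.0, 2.0], [0.6, 0.1, -0.0, 0.0, -1.4, 2.0]]
90 [[0.3, -0.3, -0.8, 0.4, -0.7, 2.6], [0.1, -0.1, -0.9, 0.7, -0.3, 2.4], [0.4, -0.4, -0.7, 0.4, -0.9, 2.6], [0.6, 0.2, -0.3, 0.0, -1.0, 2.5], [0.6, 0.1, -0.0, 0.0, -1.4, 2.5]]
120 [[2.3, -1.4, -0.8, 0.5, -2.5, 1.7], [0.1, -0.1, -0.9, 0.7, -0.3, 2.9], [2.2, -1.3, -0.8, 0.5, -2.5, 1.8], None, None]
150 [[0.3, -0.3, -0.8, 0.4, -0.7, -2.7], [0.1, -0.1, -0.9, 0.7, -0.3, -2.8], [0.4, -0.4, -0.7, 0.4, -0.9, -2.7], [0.6, 0.2, -0.3, 0.0, -1.0, -2.7], [0.6, 0.1, -0.0, 0.0, -1.4, -2.7]]
180 [[0.3, -0.3, -0.8, 0.4, -0.7, -2.1], [0.1, -0.
[... 342 characters left out ...]
, -0.7, -1.0], [0.1, -0.1, -0.9, 0.7, -0.3, -1.2], [0.4, -0.4, -0.7, 0.4, -0.9, -1.0], [0.6, 0.2, -0.3, 0.0, -1.0, -1.1], [0.6, 0.1, -0.0, 0.0, -1.4, -1.1]]
270 [[0.3, -0.3, -0.8, 0.4, -0.7, -0.6], [0.1, -0.1, -0.9, 0.7, -0.3, -0.8], [0.4, -0.4, -0.7, 0.4, -0.9, -0.6], [0.6, 0.2, -0.3, 0.0, -1.0, -0.6], [0.6, 0.1, -0.0, 0.0, -1.4, -0.6]]
300 [[0.3, -0.3, -0.8, 0.4, -0.7, -0.1], [0.1, -0.1, -0.9, 0.7, -0.3, -0.3], [0.4, -0.4, -0.7, 0.4, -0.9, -0.1], [0.6, 0.2, -0.3, 0.0, -1.0, -0.1], [0.6, 0.1, -0.0, 0.0, -1.4, -0.1]]
330 [[0.3, -0.3, -0.8, 0.4, -0.7, 0.5], [0.1, -0.1, -0.9, 0.7, -0.3, 0.3], [0.4, -0.4, -0.7, 0.4, -0.9, 0.5], [0.6, 0.2, -0.3, 0.0, -1.0, 0.4], [0.6, 0.1, -0.0, 0.0, -1.4, 0.4]]
```

```bash
python3 - <<'E'
from h import *
import json
a=np.array([-.4827,.1351,.8653]);m=np.array([.548,-.1676,.1786])
r.reach(m+.15*a,quat(-a,[0,-1,0])); r.sleep(.2)
c1=cams.calibration("wrist");i1=cams.capture("wrist")
r.reach(np.array([.542,.141,.37]),quat([0,0,-1],[0,-1,0])); r.sleep(.2)
c2=cams.calibration("wrist");i2=cams.capture("wrist")
json.dump([{k:np.array(v).tolist() for k,v in c.items()} for c in (c1,c2)],open("wc.json","w"))
cv2.imwrite("pics/wj.png",i1[:,:,::-1]);cv2.imwrite("pics/wb.png",i2[:,:,::-1])
print(proj(c1,[m]),proj(c2,[[.542,.141,.236],[.541,.133,.09]]),r.state()["time"],r.state()["tcp_pos"])
E
```

```text
[[322.73713758 191.61549691]] [[322.29499897 195.21874909]
 [322.98594834 167.66975801]] 3.55 [0.5416592  0.13995829 0.37056669]
```

View pics/wj.png

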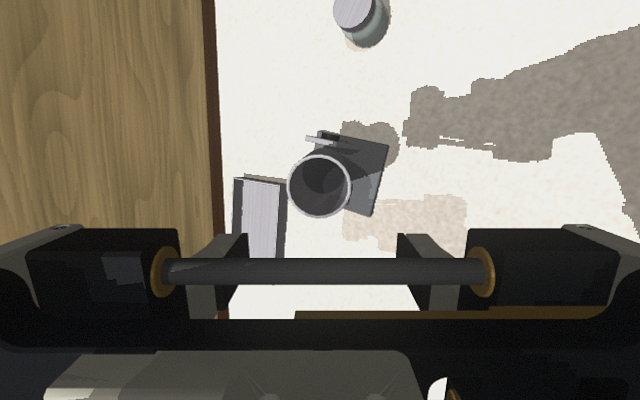

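View pics/wb.png

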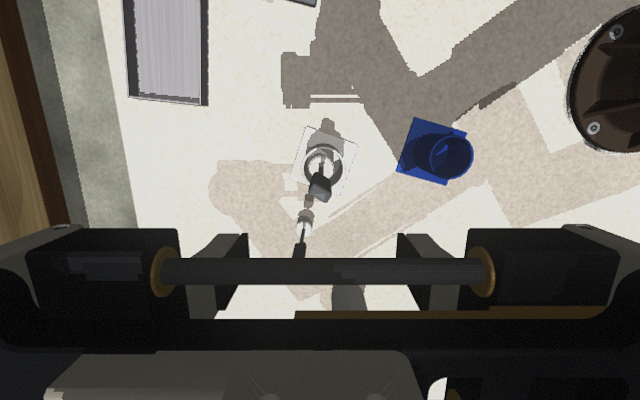

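The wrist views show the jar mouth at about (320,186), with rack base corners at (320,130), (388,145) and (372,215). The handle top is at about (319,192) over the holder rim (323,163). I zoom in once for precise pixels and the handle yaw.

```bash
python3 - <<'E'
import cv2,numpy as np
a=cv2.imread("pics/wj.png")[120:220,280:400]; b=cv2.imread("pics/wb.png")[120:220,270:370]
o=np.hstack([cv2.resize(a,None,fx=3.5,fy=3.5,interpolation=cv2.INTER_CUBIC),cv2.resize(b,None,fx=3.5,fy=3.5,interpolation=cv2.INTER_CUBIC)])
cv2.imwrite("pics/crop2.png",o);print(o.shape)
E
```

```text
(350, 770, 3)
```

View pics/crop2.png

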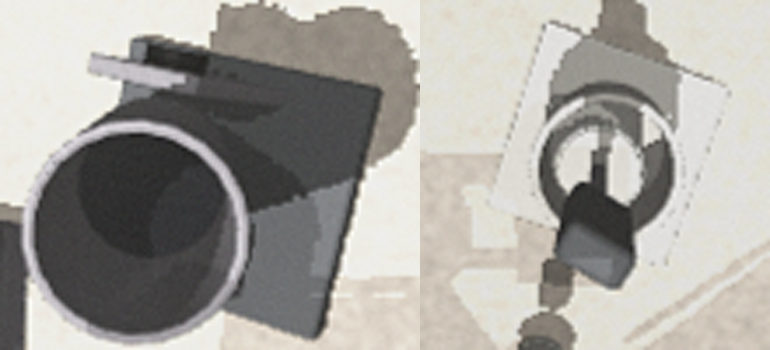

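```bash
python3 - <<'E'
from h import *
import json
c1,c2=json.load(open("wc.json"));s,d=cams.calibration("scene"),cams.calibration("side")
A=lambda x,y:(x/3.5+280,y/3.5+120); B=lambda x,y:((x-420)/3.5+270,y/3.5+120)
M=tri([ray(s,(269.3,196.7)),ray(d,(343,160.4)),ray(c1,A(136,231))]);print("mouth",M)
P=[plane(c1,A(*p),.012) for p in [(135,37),(381,88),(320,338)]];print("rack corners",np.round(P,3).tolist(),(P[0]+P[2])/2,np.linalg.norm(P[0]-P[1]),np.linalg.norm(P[2]-P[1]))
print("htop",tri([ray(s,(353,139.3)),ray(d,(301.4,190.1)),ray(c2,B(593,255))]))
print("top corners",[plane(c2,B(*p),.236).round(4).tolist() for p in [(565,222),(632,248),(615,288),(558,260)]])
print("rim outer", plane(c2,B(607,157),.09), "foot",[plane(c2,B(*p),.004).round(3).tolist() for p in [(549,20),(729,92),(663,265),(491,203)]])
print("stem into handle",plane(c2,B(598,190),.156))
print("small",tri([ray(s,(387.5,150.4)),ray(d,(271,231))]))
E
```

```text
mouth (array([ 0.55049405, -0.1711692 ,  0.1792591 ]), np.float64(0.0031210434070857713))
rack corners [[0.648, -0.256, 0.012], [0.524, -0.227, 0.012], [0.55, -0.114, 0.012]] [ 0.59899435 -0.18493933  0.012     ] 0.1277764582761135 0.11640992054915715
htop (array([0.5435191 , 0.13839864, 0.23714185]), np.float64(0.0021268932118107347))
top corners [[0.5533, 0.1284, 0.236], [0.5333, 0.1363, 0.236], [0.5384, 0.1487, 0.236], [0.5555, 0.14, 0.236]]
rim outer [0.54032051 0.12868246 0.09      ] foot [[0.569, 0.071, 0.004], [0.477, 0.107, 0.004], [0.51, 0.198, 0.004], [0.601, 0.165, 0.004]]
stem into handle [0.54391605 0.13218702 0.156     ]
small (array([0.57420351, 0.25380717, 0.16999684]), np.float64(0.002256305430112999))
```

```bash
python3 - <<'E'
from h import *
q=quat([0,0,-1],[.917,-.40,0]);b=np.array([.5435,.1385,0])
r.reach(b+[0,0,.27],q)
print(r.movel(b+[0,0,.177],rate=.1,guard=8)); r.grasp(); st=r.state();print(st["grip_width"],st["ft_force"],st["tcp_pos"],st["time"])
r.movel(b+[0,0,.30],rate=.1,guard=15); r.sleep(.3);st=r.state();print(st["grip_width"],st["ft_force"],st["tcp_pos"],st["time"])
ims=[]
tip=st["tcp_pos"]-[0,0,.171]
for n in ["scene","side"]:
    c=cams.calibration(n);im=cams.capture(n).copy();cv2.imwrite(f"pics/lift_{n}.png",im[:,:,::-1])
    p=proj(c,[tip,tip+[0,0,.055],tip+[0,0,.15]]);print(n,p.round(1).tolist())
    x,y=int(p[1,0]),int(p[1,1]);k=im[y-50:y+50,x-50:x+50];ims.append(cv2.resize(k,(400,400),interpolation=cv2.INTER_CUBIC));print(x-50,y-50)
cv2.imwrite("pics/lift.png",np.hstack(ims)[:,:,::-1])
E
```

```text
False
0.013947140919620672 [ 1.07434818 -0.00691919  0.30310147] [0.54351263 0.13848677 0.17697934] 6.85
0.014013116026081482 [-0.21073452  0.13563132 -0.8283918 ] [0.5434403  0.13847676 0.29972421] 8.5333
scene [[352.0, 170.9], [352.3, 155.3], [352.9, 126.7]]
302 105
side [[301.9, 223.1], [301.3, 206.7], [300.1, 176.3]]
251 156
```

View pics/lift.png

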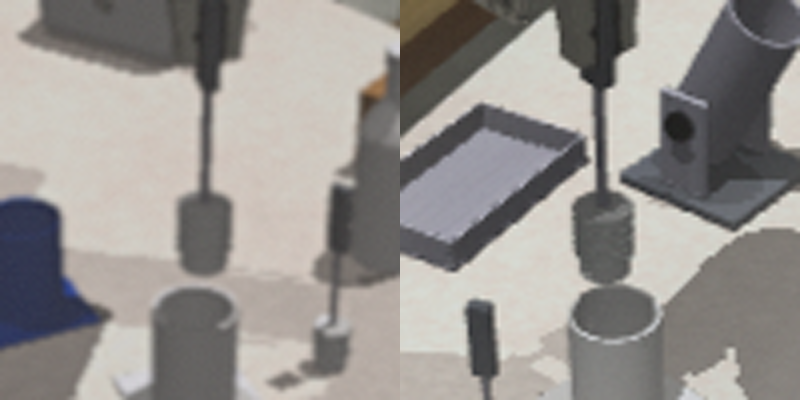

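The lift view shows the tip at scene (352.8,170.5) and side (302.3,223.5). The predictions were (352.0,170.9) and (301.9,223.1), so the brush hangs straight in the gripper. Next I go to the jar mouth.

```bash
cat >> h.py <<'E'
m=np.array([.549,-.171,.180]);th=.49;yw=np.radians(-14)
a=np.array([-np.sin(th)*np.cos(yw),-np.sin(th)*np.sin(yw),np.cos(th)])
qj=quat(-a,[.917,-.40,0]);L=.1712
E
python3 - <<'E'
from h import *
r.movel([.5434,.1385,.37],rate=.15)
r.reach(m+(L+.06)*a,qj); r.movel(m+(L+.012)*a,rate=.1,guard=5); r.sleep(.3)
st=r.state();print(st["ft_force"],st["tcp_pos"],st["time"],st["qpos"].round(2))
tool=Ro.from_quat(st["orientation"]).as_matrix()[:,2];tip=st["tcp_pos"]+L*tool
ims=[]
for n in ["scene","side"]:
    c=cams.calibration(n);im=cams.capture(n).copy()
    p=proj(c,[tip,m,m-.13*a]);print(n,p.round(1).tolist())
    x,y=int(p[1,0]),int(p[1,1]);k=im[y-50:y+50,x-50:x+50];ims.append(cv2.resize(k,(400,400),interpolation=cv2.INTER_CUBIC));print(x-50,y-50)
cv2.imwrite("pics/jar.png",np.hstack(ims)[:,:,::-1])
E
```

```text
[ 0.03158664  0.33157271 -1.11074247] [ 0.46539133 -0.15003303  0.3422613 ] 11.3417 [ 0.27 -0.35 -0.67  0.32 -0.84  0.7 ]
scene [[267.0, 192.1], [268.0, 196.7], [279.4, 242.9]]
217 146
side [[344.0, 157.2], [342.7, 159.8], [327.9, 183.9]]
292 109
```

View pics/jar.png

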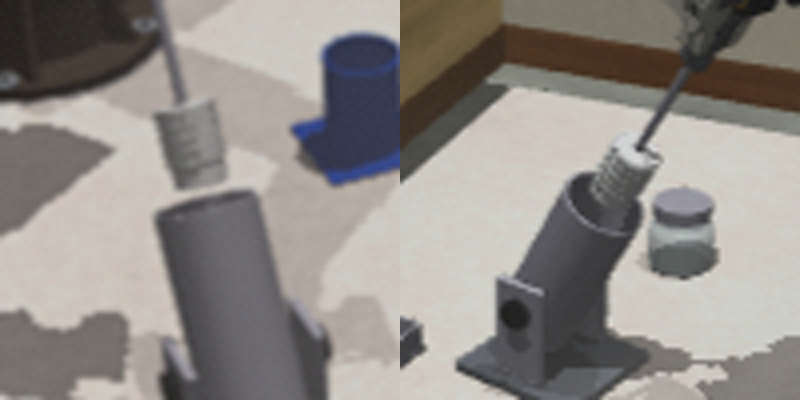

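The scene view agrees with the prediction, but in the side view the jar's edges look a little steeper than my axis. I measure the axis from the silhouette planes before inserting.

```bash
python3 - <<'E'
from h import *
for n,(x0,x1,y0,y1) in {"scene":(250,305,190,265),"side":(305,360,148,205)}.items():
    im=cv2.imread(f"pics/lift_{n}.png",0)[y0:y1,x0:x1]
    g=cv2.resize(im,None,fx=4,fy=4,interpolation=cv2.INTER_CUBIC)
    l=cv2.createLineSegmentDetector(0).detect(g)[0][:,0]
    l=(l+.5)/4-.5+[x0,y0,x0,y0]
    c=cams.calibration(n)
    for s in l:
        if np.hypot(s[2]-s[0],s[3]-s[1])>10:
            N=np.cross(ray(c,s[:2])[1],ray(c,s[2:])[1]);N/=np.linalg.norm(N)
            print(n,s.round(1).tolist(),"slope",round((s[2]-s[0])/(s[3]-s[1]),2),"N",N.round(3).tolist(),"n.a",round(N@a,3),"dist",round(float((m-.03*a-ray(c,s[:2])[0])@N),4))
E
```

```text
scene [298.0, 236.3, 299.2, 252.6] slope 0.08 N [-0.568, -0.823, -0.016] n.a 0.152 dist 0.0666
scene [265.2, 239.8, 254.7, 199.6] slope 0.26 N [0.422, 0.899, 0.113] n.a 0.01 dist 0.0357
scene [281.8, 197.6, 284.6, 209.3] slope 0.24 N [-0.468, -0.874, -0.13] n.a -0.0 dist 0.035
scene [259.8, 195.6, 249.7, 194.8] slope 12.62 N [-0.388, 0.444, 0.808] n.a 0.94 dist -0.0293
scene [288.6, 220.5, 295.5, 230.5] slope 0.69 N [-0.227, -0.888, -0.401] n.a -0.351 dist 0.0197
scene [297.2, 228.6, 291.0, 219.5] slope 0.69 N [0.233, 0.886, 0.402] n.a 0.349 dist -0.0267
scene [276.7, 258.0, 293.2, 252.7] slope -3.08 N [0.664, -0.169, -0.728] n.a -0.965 dist -0.1331
scene [258.9, 264.3, 251.1, 250.4] slope 0.56 N [0.23, 0.932, 0.28] n.a 0.249 dist 0.1005
side [352.6, 162.8, 342.8, 179.5] slope -0.58 N [0.904, 0.1, 0.416] n.a -0.035 dist 0.0343
side [335.1, 151.0, 345.7, 152.9] slope 5.38 N [-0.008, 0.466, -0.885] n.a -0.724 dist 0.0455
side [315.7, 192.2, 315.5, 178.1] slope 0.02 N [-0.899, -0.438, 0.002] n.a 0.363 dist 0.0797
side [319.4, 178.2, 333.6, 153.5] slope -0.57 N [-0.887, -0.141, -0.439] n.a 0.002 dist 0.036
side [343.3, 179.3, 343.1, 190.6] slope -0.02 N [0.929, 0.37, -0.007] n.a -0.388 dist 0.015
side [305.2, 198.8, 315.6, 192.2] slope -1.58 N [-0.666, 0.174, -0.725] n.a -0.316 dist -0.0331
side [310.7, 147.7, 309.2, 166.8] slope -0.08 N [0.909, 0.406, 0.093] n.a -0.287 dist -0.0995
side [354.0, 176.0, 353.1, 165.9] slope 0.09 N [-0.911, -0.397, 0.115] n.a 0.472 dist -0.0465
side [306.5, 199.5, 317.7, 204.3] slope 2.34 N [0.146, 0.629, -0.764] n.a -0.669 dist -0.1473
side [347.0, 200.5, 332.6, 200.5] slope -3305.56 N [0.224, -0.494, 0.84] n.a 0.582 dist 0.1167
side [305.4, 152.8, 306.0, 167.5] slope 0.04 N [0.886, 0.464, -0.007] n.a -0.358 dist -0.1111
```

All four silhouette planes lie 34 to 36 mm from my axis (outer radius 36 mm) and parallel to it, so the alignment is within about 1 mm. I scrub now, with force guards.

```bash
python3 - <<'E'
from h import *
P=lambda d:m+(L-d)*a
def rep(t):
    s=r.state();f=s["ft_force"];print(t,"t",round(s["time"],2),"depth",round(float(L-(s["tcp_pos"]-m)@a),4),"F_ax",round(float(f@a),2),"F",f.round(2),"gw",round(s["grip_width"],4))
pd=.10
for k in range(3):
    if r.movel(P(pd),rate=.08,guard=8): rep("early stop");break
    r.sleep(.15);rep("pre")
    hit=r.movel(P(.148),rate=.02,guard=4);rep(f"press {k} {hit}")
    if not hit: break
    r.sleep(.2);s=r.state();rep("held")
    dep=float(L-(s["tcp_pos"]-m)@a);pd=dep-.015
    r.movel(P(.008),rate=.09);r.sleep(.1);rep("up")
E
```

```text
pre t 13.14 depth 0.0996 F_ax -0.7 F [ 0.17  0.99 -0.84] gw 0.0139
press 0 True t 14.37 depth 0.1216 F_ax 4.19 F [-1.27  1.55  3.89] gw 0.0141
held t 14.57 depth 0.1213 F_ax 3.2 F [-0.59  1.56  3.12] gw 0.0138
up t 16.08 depth 0.0085 F_ax -1.08 F [-0.13  0.35 -1.33] gw 0.0139
pre t 17.61 depth 0.1058 F_ax -1.17 F [ 0.    0.58 -1.4 ] gw 0.0141
press 1 True t 18.58 depth 0.1213 F_ax 2.95 F [-1.04  0.85  2.69] gw 0.014
held t 18.78 depth 0.121 F_ax 2.9 F [0.05 0.74 3.21] gw 0.0138
up t 20.29 depth 0.0086 F_ax -1.48 F [ 0.34 -0.5  -1.44] gw 0.0141
pre t 21.82 depth 0.1055 F_ax -1.37 F [ 0.32  0.3  -1.42] gw 0.0138
press 2 True t 22.81 depth 0.1215 F_ax 3.84 F [-1.73  0.54  3.38] gw 0.0143
held t 23.01 depth 0.1212 F_ax 3.83 F [-0.71  0.05  3.97] gw 0.0136
up t 24.52 depth 0.0086 F_ax -1.34 F [ 0.08 -0.78 -1.37] gw 0.014
```

```bash
python3 - <<'E'
from h import *
def rep(t):
    s=r.state();print(t,"t",round(s["time"],2),s["tcp_pos"].round(4),s["ft_force"].round(2),round(s["grip_width"],4))
r.movel(m+(L+.08)*a,rate=.12)
q=quat([0,0,-1],[.917,-.40,0]);b=np.array([.5415,.137,0])
r.reach(b+[0,0,.36],q);r.movel(b+[0,0,.285],rate=.12);r.sleep(.2);rep("above")
print(r.movel(b+[0,0,.19],rate=.06,guard=5));r.sleep(.15);rep("in")
print(r.movel(b+[0,0,.170],rate=.015,guard=2.5));rep("floor")
E
```

```text
above t 27.53 [0.5418 0.1372 0.2859] [-0.46  0.74 -1.31] 0.0138
False
in t 29.42 [0.5416 0.1371 0.1903] [ 0.29  0.72 -1.38] 0.0138
True
floor t 30.36 [0.5415 0.137  0.1748] [0.94 0.76 1.26] 0.014
```

```bash
python3 - <<'E'
from h import *
r.gripper_open();r.sleep(.2);s=r.state();print(s["grip_width"],s["ft_force"])
r.movel([.5415,.137,.37],rate=.12);r.reach(np.array([.42,-.05,.42]),quat([0,0,-1],[.917,-.40,0]));r.sleep(.5);print(r.state()["time"])
o=[]
for n in ["scene","side"]:
    im=cams.capture(n).copy();k=im[110:260,230:430] if n=="scene" else im[140:290,225:425]
    o.append(cv2.resize(k,(400,300),interpolation=cv2.INTER_CUBIC))
cv2.imwrite("pics/end.png",np.hstack(o)[:,:,::-1])
E
```

```text
0.08790993451619115 [0.20986203 0.14444171 0.23860171]
35.025
```

View pics/end.png

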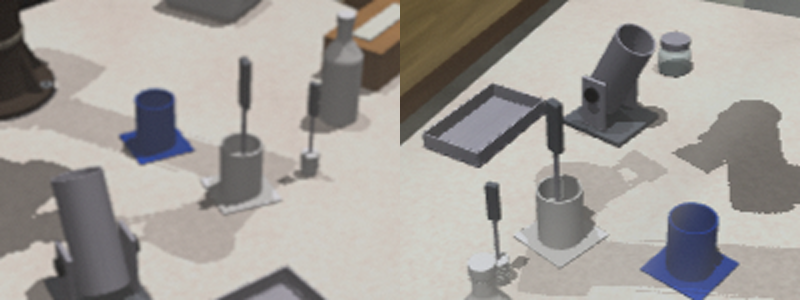

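The brush stands upright in the white holder. Its handle top is at scene (352.5,139) and side (302.5,190), the same height as at the start, and nothing else has moved.

```bash
python3 -c "
from station import r
r.close_job();print(r.state()['time'])"
```

```text
the job is handed in; nothing more can be done
the job is handed in; nothing more can be done
```

I scrubbed the jar and put the brush back in its white holder. The job went in at about 35 s of the 72 s allowed; no verdict is reported.

- **Scrubbing:** I pressed the drip plate three times, each time stopping about 121 mm below the mouth with roughly 4 to 5 N. Between presses I drew the brush up until its tip was about 8 mm below the mouth, so most of the bristles showed.
- **Return:** I lowered the brush head down until it touched the holder floor. That contact came about 2 mm lower than the grasp height; I put it down to about 1 mm of tuft give and 1 mm of slip in the grip. Then I let go and moved the arm clear.
- **Last checks:** In both camera views the brush stands upright at its starting height. The bottle, dish, pot and look-alikes that can be seen look unmoved, judged by eye. The dish and bottle are each cut off in one of the two crops, and the pot shows only in the side view.
- **Disagreement:** The jar's tilt first came out between 0.46 and 0.53 rad, depending on the measurement. I used 0.49 rad, and the jar's outline in both views then agreed to within about 2 mm. No other check failed.

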